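Slide a wet-glazed saucer into the drying box under its spring flap

TASK

Put the freshly glazed saucer away to dry: press the wing down with one fingertip to hold the drying box's spring flap open, and meanwhile with the other fingertip push the wooden peel by its end block along the lane and under the flap until it is fully home against the back of the box. Then release the wing so that the flap closes. Do not lift the peel, do not touch the wet saucer, let the flap touch neither saucer nor peel, and leave the other things where they are.

Things in the scene. Friction and masses are not known exactly. Their poses are not given: they have to be found in the camera images.
- dryer: Fixed plywood drying box with loading lane. Origin: middle of its mouth, on the table; x runs along the lane into the box (push direction), y to the wing's side. Lane: rails 14 mm high, inner faces y = +-33 mm, from x = -150 to 0; the peel slides on the table. Box: x = 0 to 90 (back stop), walls 32 high. Hinge posts at y 36-53, 30 high. Table clear to y = 110 and, behind the lane, to x = -240 mm.
- flap (a joint): Flap angle, rad: 0 closed, 0.86 stop. Lid, apron and wing are one piece on a rod along the box's x at y = 50, z = 34 mm. Pressing the wing down lifts lid and apron like a seesaw; a spring (4 to 9 N at the wing) shuts it. The apron clears the saucer above 0.5; 0.65 to 0.8 is good: a fingertip with its inner edge at y = 78 mm is then 16 to 9 mm above the table. It may slide along the wing.
- apron (a point): Middle of the apron's lower edge, 9 mm above the table when closed: the lip, 62 mm wide and 4 mm thick, hanging from the lid's front edge over the mouth (x = -4 to 0 of the box). The lid is 4 mm plywood, top 37 mm above the table when closed; open, its free edge stands up to 105 mm high over x = -4 to 94 mm only, so keep the gripper's body behind x = -10 mm.
- wing_middle (a point): Point on the wing's upper face, half-way along it and 28 mm outwards from the hinge rod: x = -137, y = 78, z = 37 mm of the box when closed; moves with it. The wing is a flat strip beside the lane, 206 mm long (x = -240 to -34), 45 mm wide (y = 50 to 95), 4 mm thick, level with the lid.
- peel_head (a point): Centre of the peel's head, 3 mm above its underside. Peel: loose pale wooden carrier in the lane, 0.2 kg: flat head 70 (x) by 58 by 6 mm, the saucer fixed on it, then a tail 24 wide, 6 thick to -x ending in an upright block. x points block to head. Starts 50 to 85 mm before the mouth. Home, head against the back stop: this point at x = 55 mm of the box, block still outside.
- peel_knob (a point): Middle of the rear face of the peel's end block, the face to push on, 24 mm above the table and 115 mm behind the head's centre. The block is 20 mm long, 28 mm wide and 36 mm high from the table. When the peel is home this face is at x = -60 mm of the box.
- saucer: The wet-glazed saucer fixed on the peel's head: sand-coloured, octagonal, 54 mm across, 14 mm high; its top is 20 mm above the table. Origin: centre of its underside.
- peel: The whole peel; origin under the centre of its head, axes as for the peel's head.
- potted_plant: Bystander: black nursery pot, 86 mm across, 75 mm high, with a plant 200 mm high in all. Origin: underside centre.
- black_pot: Bystander: empty black nursery pot, 80 mm across, 70 mm high. Origin: underside centre.
- spare_saucer: Bystander: bare octagonal saucer, 90 mm across, 14 mm high, on the table beside the lane. Origin: underside centre.
- brush: Bystander: a brush lying on the table. Origin: underside centre.
- varnish_jar: Bystander: amber jar with a metal cap, 60 mm across, 75 mm high. Origin: underside centre.
- sand_pot: Bystander: empty sand-coloured pot, 90 mm across, 85 mm high. Origin: underside centre.
- scraper: Bystander: a scraper lying on the table. Origin: underside centre.
There are look-alikes about, which are no part of the job. What is shaped like the peel but purple or turquoise is not meant.

How it is judged:
On the way, in this order (a step that is already met when the one before it is completed fails the run):
1. a finger on the wing holds the flap open while the peel's head is still outside (value of joint flap above 0.45 rad and contact force between the fingers and flap above 0.3 N and x of peel_head in the frame of dryer below -0.037 m), for 0.2 s.
2. the peel is home under the flap while a finger still holds the flap open (value of joint flap above 0.45 rad and contact force between the fingers and flap above 0.3 N and x of peel_head in the frame of dryer between 0.047 and 0.06 m and y of peel_head in the frame of dryer between -0.008 and 0.008 m), for 0.1 s.
At the end, for the whole second after the job is handed in: The peel lies flat on the table and still, with the centre of its head 47 to 60 mm inside the mouth (home is 55) and within 8 mm of the lane's middle, and the flap is closed (under 0.05 rad) (x of peel_head in the frame of dryer between 0.047 and 0.06 m and y of peel_head in the frame of dryer between -0.008 and 0.008 m and value of joint flap below 0.05 rad and height (world z) of peel below 0.004 m and linear speed of peel below 0.01 m/s and angle between peel's own z axis and vertical below 0.05 rad); the robot touches nothing.
It fails at once if the peel is lifted (more than 10 mm off the table) (height (world z) of peel above 0.01 m).
It fails at once if the robot touches the wet saucer (contact force between any of the fingers, the arm and saucer above 0.3 N).
It fails at once if the flap touches the saucer or the peel (more than 0.5 N) (contact force between flap and peel above 0.5 N).
It fails at once if a bystander is moved by more than 20 mm (distance of any of potted_plant, black_pot, spare_saucer, brush, varnish_jar, sand_pot, scraper from where it was at the start of the episode above 0.02 m).
It also fails if it takes over 43 s, if anything falls off the work surface, if the arm or the gripper's body presses on something with over 40 N, if the wrist force passes 120 N, or if a joint passes its speed limit or range.

ROBOT

A 6-joint arm with a two-finger parallel gripper is mounted at the origin on the work surface. World frame = base frame: x ahead of the robot, y to its left, z up, the work surface at z = 0. Lengths are in m, angles in rad, forces in N, time in s.
With the tool pointing down it reaches from about 0.375 to 0.925 m from the base axis. Payload 5.7 kg.
Tool frame: the origin (TCP) lies on the centre line of the jaws, within the pads' length; the fingertips stand 22 mm ahead of it and the grasp point (between the pads) lies 3 mm ahead of it (bot.finger_overhang is the distance from the TCP to the fingertips, in m); z points along the fingers, y is the line along which they close (so a half turn about z gives the same grasp; the last joint's range is limited). The gripper opens to 88 mm and grips with 3 to 60 N. Pads are 20 mm wide; open, the fingers measure 115 mm over their backs; the gripper's body (75 mm by 178 mm) begins 61 mm behind the grasp point.
Start: joints at [-1.333, 0.359, 1.51, -0, 1.272, -0.115], TCP at [0.207, -0.563, 0.245] pointing down, gripper open.
Joint ranges: [-2.97, 2.97], [-1.01, 2.36], [0.21, 2.38], [-0.96, 4.11], [0.2, 2.71], [-2.98, 2.98]. Speed limits (rad/s): [2.39, 2.39, 3.14, 3.14, 3.14, 3.14].

INTERFACE

Orientations are given as a rotation vector (axis times angle).
In Python, from plant import bot, imaging gives the robot as it stands.
- The arm moves only by the shell command python3 -m crank 'ROWS' [FORCE]. ROWS is JSON, a list of rows, each a list of 7 numbers: the turn, a rotation vector about the tool's x, y, z in degrees, then the shift along the tool's x, y, z in m, then the opening, from 0 (shut) to 1 (fully open). A call has exactly 5 rows; each row is the pose to reach, as a shift and turn from the pose commanded when the call began, along the tool's axes at that moment; what a row does not reach only later rows make up. A row lasts 1/12 s, in which the tool goes at most 41.7 mm and 7.16 degrees, less where a joint would pass 70% of its speed; a pose out of reach is approached as far as the arm can. A call with a gripper value outside its range is refused whole. The fingers move at their own pace and stop on an object; FORCE is the grip in N (left out, the last holds). Time passes only in rows, so rows that repeat a pose let the fingers close, or fill a call up. It gives the time, the measured TCP pose, the force, the opening and the grip force at its end, in the units of the state.
- bot.sense(): the state, without advancing time (a new reading comes with each control period).
- imaging.snapshot(name): name is "side" or "top"; returns a dict with "pixels" (384x512x3 uint8, blue, green, red), "fx", "fy", "cx", "cy" (pixels), "D" ([k1, k2, p1, p2, k3] as OpenCV has them; the pictures are not rectified), "R" (3x3) and "t" (3): a world point X has camera coordinates R X + t. Camera axes: x right, y down, z forward; pixel columns grow to the right and rows downward; lengths in m; the calibration is good to about 2 mm. A picture is of the moment at which its call begins. There is no depth.
- bot.job_done(): hands the job in; it is judged then, once.
Trained networks look in the newest picture that a camera, given by its name, has taken for a name from the list of things; names that differ only in an ending like _2 or _b are one class to them, and where a whole thing is asked for, a point or a joint stands for the part that bears it (a point fixed in the world has none). Each returns a list of dicts, best first, with "score" (0 to 1); they miss things now and then, are a little off and sometimes report something else, mostly with a low value. They report only what shows in the picture. A call takes as long as a camera call. They do not tell look-alikes from the thing itself.
- imaging.recognise(camera, target): "at" ([column, row] in pixels, amid what is visible of it).
- imaging.regions_of(camera, target): "region" (384x512 bool, what is visible of it) and "at" ([column, row] in pixels, amid what is visible of it).
The state is a dict: "time": time; "joint_pos": joint angles; "qvel": joint speeds; "tau": joint torques, N m; "tool_pos": TCP position; "eef_rot": TCP orientation; "force": force on the tool from outside, world axes, zero at the start; "wrist_torque": the same for the moment, N m; "gripper_width": opening from 0.0 (shut) to 1.0 (fully open); "grasp_force": force on a finger pad.
Only numpy, scipy, OpenCV 4.12 (cv2) and the standard library are available. Lean on these libraries where they do the work, as an engineer would, in place of code of your own. Each camera call takes 0.05 s, during which the arm holds its last target. There are 200 camera calls.

## Working session

There is one attempt and no reset: what is moved stays moved. The work goes in short steps, Python scripts to look and compute and a shell command to move; the robot and the scene stay as the last step left them, time stands still between calls to the robot, and variables do not carry over. Pictures are saved under pics/ and viewed, at most 10 in all, crops included, and the job is handed in when it is done.

```bash
mkdir -p pics; ls; python3 - <<'E'
from plant import bot, imaging
import cv2
for c in ("top","side"):
    s=imaging.snapshot(c); cv2.imwrite(f"pics/{c}0.png",s["pixels"])
    print(c,s["fx"],s["cx"],s["cy"],s["D"],(-s["R"].T@s["t"]).round(3), s["R"].round(2).tolist())
    for t in ("dryer","flap","apron","wing_middle","peel_head","peel_knob","saucer","peel"):
        print(t,[(round(r["score"],2),[round(float(v),1) for v in r["at"]]) for r in imaging.recognise(c,t)][:4])
st=bot.sense();print(st)
E
```

```text
pics
top 361.9673240018687 252.36508421847782 191.5018962758298 [-0.00479418  0.          0.          0.          0.        ] [ 0.442 -0.004  0.817] [[-0.01, -1.0, -0.0], [-0.99, 0.01, -0.14], [0.14, -0.0, -0.99]]
dryer [(0.94, [284.9, 152.0]), (0.54, [281.3, 150.6])]
flap [(0.83, [282.2, 149.0])]
apron [(0.85, [280.3, 147.4])]
wing_middle [(0.93, [279.4, 148.9]), (0.39, [283.6, 152.1])]
peel_head [(0.95, [303.0, 179.9]), (0.74, [357.4, 293.4]), (0.68, [123.8, 160.4]), (0.66, [152.3, 290.1])]
peel_knob [(0.87, [154.0, 292.1]), (0.85, [302.0, 178.8]), (0.79, [359.6, 299.2]), (0.68, [125.1, 156.6])]
saucer [(0.86, [369.9, 289.7]), (0.77, [303.9, 167.0]), (0.74, [118.4, 147.1]), (0.57, [157.8, 298.9])]
peel [(0.77, [358.9, 293.4]), (0.68, [303.5, 174.8]), (0.66, [124.0, 161.2]), (0.63, [154.1, 289.2])]
side 388.22078101442787 257.0845225848372 189.76088143406454 [-0.02574035  0.          0.          0.          0.        ] [ 0.512 -0.822  0.717] [[1.0, -0.08, -0.02], [-0.07, -0.6, -0.8], [0.05, 0.79, -0.61]]
dryer [(0.78, [279.3, 221.5])]
flap [(0.8, [276.7, 222.8])]
apron [(0.7, [279.5
[... 469 characters left out ...]
me': 0.9, 'joint_pos': array([-1.33310363e+00,  3.58769274e-01,  1.51039459e+00,  3.16234872e-05,
        1.27251802e+00, -1.15092977e-01]), 'qvel': array([-5.80176433e-04,  9.54054006e-04,  1.27862963e-03,  2.17944016e-03,
        8.09834086e-04, -9.37967061e-05]), 'tau': array([ 3.47524428e-04, -5.15317905e+01, -2.71133101e+01,  6.75716484e-02,
        2.43911252e-02, -2.34930036e-05]), 'tool_pos': array([ 0.20730773, -0.56301586,  0.24464315]), 'eef_rot': array([-3.09275787e+00, -5.51254874e-01, -3.88035908e-05]), 'force': array([-0.09843501,  0.27859381,  0.79284565]), 'wrist_torque': array([-0.02488913, -0.02332067,  0.00013549]), 'grasp_force': 0.0, 'gripper_width': 0.9979846887883688}
```

View pics/top0.png

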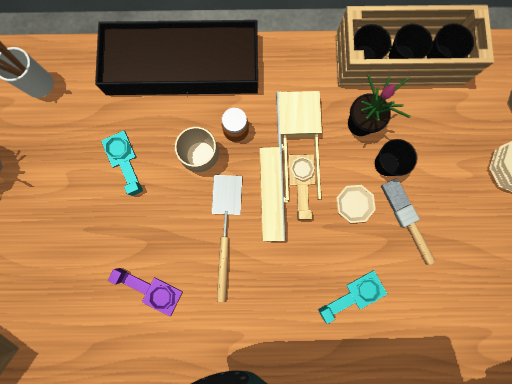

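View pics/side0.png

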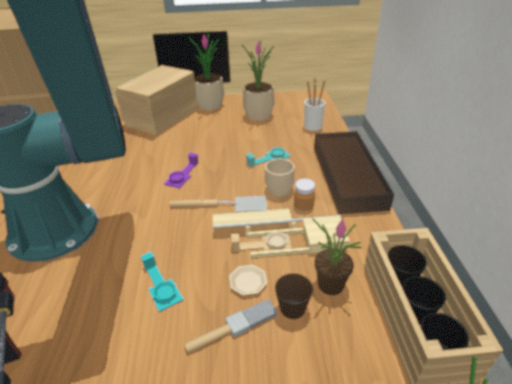

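```bash
python3 - <<'E'
import cv2
a=cv2.imread("pics/top0.png")[80:255,200:335]
a=cv2.resize(a,None,fx=3.4,fy=3.4,interpolation=cv2.INTER_CUBIC)
b=cv2.imread("pics/side0.png")[200:265,200:360]
cv2.imwrite("pics/topc.png",a)
b=cv2.resize(b,None,fx=5,fy=5,interpolation=cv2.INTER_CUBIC)
cv2.imwrite("pics/sidec.png",b)
E
```

```text
(no output)
```

View pics/topc.png

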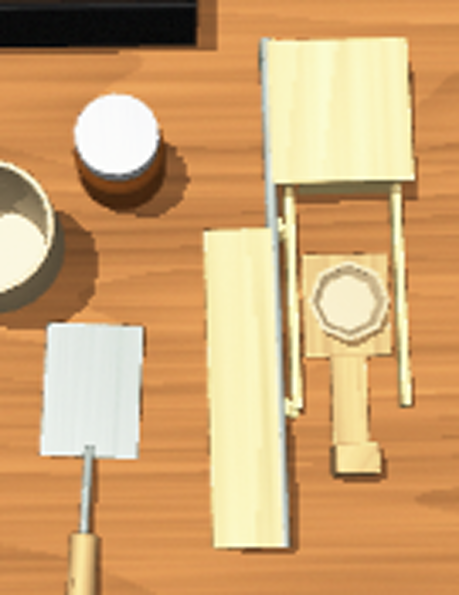

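View pics/sidec.png

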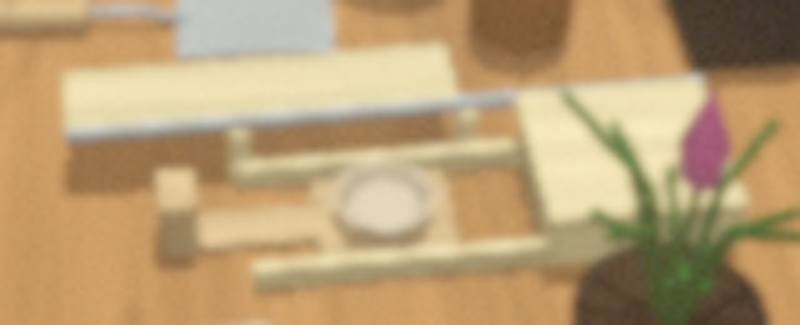

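```bash
cat > h.py <<'E'
import numpy as np, cv2
from scipy.optimize import least_squares
from plant import bot, imaging
def cam(c): return imaging.snapshot(c)
def proj(s,X):
    K=np.array([[s["fx"],0,s["cx"]],[0,s["fy"],s["cy"]],[0,0,1]])
    return cv2.projectPoints(np.array(X,float),cv2.Rodrigues(s["R"])[0],np.array(s["t"]),K,np.array(s["D"]))[0][:,0]
def w(p,X):
    X=np.array(X,float); c,s=np.cos(p[2]),np.sin(p[2])
    return np.c_[p[0]+c*X[:,0]-s*X[:,1],p[1]+s*X[:,0]+c*X[:,1],X[:,2]]
def unp(s,uv,z):
    return least_squares(lambda q:(proj(s,[[q[0],q[1],z]])-uv).ravel(),[.5,0]).x
E
python3 - <<'E'
from h import *
s=cam("top");t=cam("side")
px=np.array([[204,231],[215,548],[287,547],[273,229],[289,412],[405,405],[414,181],[278,40]],float)
px=(px+.5)/3.4-.5+[200,80]
P=np.array([[-34,95,37],[-240,95,37],[-240,51,37],[-34,51,37],[-150,35,14],[-150,-35,14],[-4,-38,37],[94,50,37]])/1e3
sx=np.array([[64,73],[448,45],[68,132],[520,95],[700,78]],float);sx=(sx+.5)/5-.5+[200,200]
Q=np.array([[-240,95,37],[-34,95,37],[-240,51,37],[-4,50,37],[94,50,37]])/1e3
f=lambda p:np.r_[(proj(s,w(p,P))-px).ravel()]
g=lambda p:np.r_[(proj(t,w(p,Q))-sx).ravel()]
h=lambda p:np.r_[f(p),g(p)]
for F in(f,g,h):
    r=least_squares(F,[.6,-.05,0],loss="soft_l1"); print(r.x.round(4)); print(F(r.x).round(1).reshape(-1,2).tolist())
p=r.x
def loc(q): 
    c,s_=np.cos(p[2]),np.sin(p[2]); d=q-p[:2]; return np.array([c*d[0]+s_*d[1],-s_*d[0]+c*d[1]])*1e3
for cr,z in (((350,301),.02),((357,473),.036),((334,446),.036)):
    print(loc(unp(s,(np.array(cr)+.5)/3.4-.5+[200,80],z)))
for cr,z in (((384,200),.02),((157,190),.036)):
    print('side',loc(unp(t,(np.array(cr)+.5)/5-.5+[200,200],z)))
for n in("scraper","spare_saucer","varnish_jar","sand_pot","brush","black_pot"):
    for r in imaging.recognise("top",n)[:1]: print(n,r["at"],loc(unp(s,np.array(r["at"]),.01)))
E
```

```text
[ 0.6827 -0.1185  0.003 ]
[[1.0, -0.5], [-0.5, 0.2], [-1.1, 0.2], [0.6, -0.2], [3.6, -0.9], [0.8, 0.7], [-1.2, 0.2], [-1.8, 0.2]]
[ 0.6839 -0.1188  0.0196]
[[0.5, 0.5], [-0.1, -0.2], [-0.1, -0.2], [-0.4, -0.1], [0.2, 0.2]]
[ 0.6829 -0.1185  0.0069]
[[1.1, -0.5], [-0.1, 0.3], [-0.6, 0.2], [0.7, -0.2], [3.9, -0.9], [1.1, 0.6], [-1.2, 0.0], [-2.0, 0.2], [0.6, -0.3], [-0.1, -0.4], [-0.3, -1.1], [-0.5, -0.2], [0.1, 0.4]]
[-79.7099228    1.78486844]
[-193.98784175    3.79510756]
[-176.57807624   17.76056738]
side [-81.08639848  -3.24376755]
side [-1.94894551e+02  1.00596800e-01]
scraper [198.4, 148.7] [-27.88805727 236.94076603]
spare_saucer [356.5, 204.3] [-162.26171255 -117.27525266]
varnish_jar [234.2, 123.2] [ 31.04448981 154.34557693]
sand_pot [198.5, 149.3] [-29.30133089 236.70888984]
brush [406.0, 211.4] [-180.23857352 -226.9722922 ]
black_pot [396.1, 158.1] [ -58.24248605 -213.69515341]
```

```bash
python3 - <<'E'
from h import *
s=cam("top");t=cam("side")
px=np.array([[204,231],[215,548],[286,547],[273,229],[297,410],[405,405],[266,40]],float)
px=(px+.5)/3.4-.5+[200,80]
P=np.array([[-34,95,37],[-240,95,37],[-240,51,37],[-34,51,37],[-150,35,14],[-150,-35,14],[94,50,36]])/1e3
sx=np.array([[64,73],[448,45],[68,132],[520,95],[700,78]],float);sx=(sx+.5)/5-.5+[200,200]
Q=np.array([[-240,95,37],[-34,95,37],[-240,51,37],[-4,50,37],[94,50,37]])/1e3
f=lambda p:np.r_[(proj(s,w(p,P))-px).ravel()]
g=lambda p:np.r_[(proj(t,w(p,Q))-sx).ravel()]
h=lambda p:np.r_[f(p),g(p)]
for F in(f,h):
    r=least_squares(F,[.6,-.05,0],loss="soft_l1"); print(r.x.round(4)); print(F(r.x).round(1).reshape(-1,2).tolist())
p=r.x
def loc(q): 
    c,s_=np.cos(p[2]),np.sin(p[2]); d=q-p[:2]; return np.array([c*d[0]+s_*d[1],-s_*d[0]+c*d[1]])*1e3
for cr,z in (((350,301),.02),((357,473),.036),((382,473),.036),((334,446),.036)):
    print(loc(unp(s,(np.array(cr)+.5)/3.4-.5+[200,80],z)))
for cr,z in (((384,200),.02),((157,190),.036)):
    print('side',loc(unp(t,(np.array(cr)+.5)/5-.5+[200,200],z)))
for cr in ((145,325),(138,458),(90,540)):
    print('scr',loc(unp(s,(np.array(cr)+.5)/3.4-.5+[200,80],.005)))
E
```

```text
[ 0.6835 -0.1157  0.0168]
[[0.0, -0.3], [-0.2, 0.4], [-0.5, 0.1], [-0.4, -0.3], [1.0, -0.5], [0.5, 0.1], [-0.1, 0.4]]
[ 0.6836 -0.1164  0.0165]
[[0.3, -0.4], [0.0, 0.3], [-0.2, 0.1], [-0.1, -0.3], [1.2, -0.5], [0.8, 0.1], [0.2, 0.3], [0.5, -0.3], [-0.2, -0.8], [-0.2, -1.0], [-0.6, -0.7], [-0.0, -0.4]]
[-80.44967781   0.46107348]
[-194.70322831    3.5610763 ]
[-195.1483099   -12.27713752]
[-177.16106759   17.35986612]
side [-81.8740484   -4.55420653]
side [-1.95645131e+02 -1.24619260e-01]
scr [-89.94696661 136.324613  ]
scr [-178.96991827  143.09297838]
scr [-231.76722277  175.73855363]
```

```bash
cat >> h.py <<'E'
from scipy.spatial.transform import Rotation as R
DP=[.6836,-.1162,.0166]
def to(x,y,tip):
    "remaining turn (deg) and shift (m), tool axes, to TCP at dryer x,y mm, fingertips at height tip mm"
    st=bot.sense(); T=R.from_rotvec(st["eef_rot"])
    G=R.from_euler("z",DP[2])*R.from_euler("x",np.pi)
    g=w(DP,[[x/1e3,y/1e3,tip/1e3+bot.finger_overhang]])[0]
    print("turn",np.degrees((T.inv()*G).as_rotvec()).round(2),"shift",T.inv().apply(g-st["tool_pos"]).round(4),"t",st["time"],"F",st["force"].round(1),"w",round(st["gripper_width"],3))
E
python3 -c "
from h import *
to(-220,42.5,200);to(-220,42.5,70)"
```

```text
turn [-0.   -0.   19.26] shift [ 0.4077 -0.3675  0.0227] t 1.4 F [-0.5 -0.3 -0.8] w 1.001
turn [-0.   -0.   19.26] shift [ 0.4077 -0.3675  0.1527] t 1.4 F [-0.5 -0.3 -0.8] w 1.001
```

```bash
python3 -m crank '[[0,0,4,0.03,-0.027,0,0.807],[0,0,8,0.06,-0.054,0,0.807],[0,0,12,0.09,-0.081,0,0.807],[0,0,16,0.12,-0.108,0.01,0.807],[0,0,19.3,0.15,-0.135,0.02,0.807]]' 
python3 -c "
from h import *
to(-220,42.5,200)"
```

```text
time: 1.82
tool_pos: [0.3022, -0.3834, 0.2251]
eef_rot: [3.14, 0.018, 0.002]
force: [1.1, 0.9, 0.3]
gripper_width: 0.806
grasp_force: 0.0
turn [ 0.09 -0.06 -0.28] shift [ 0.1643 -0.3042  0.0027] t 1.8167 F [1.1 0.9 0.3] w 0.806
```

```bash
python3 -m crank '[[0,0,0,0.016,-0.03,0,0.807],[0,0,0,0.032,-0.06,0,0.807],[0,0,0,0.05,-0.09,0,0.807],[0,0,0,0.066,-0.12,0,0.807],[0,0,0,0.082,-0.15,0,0.807]]' >/dev/null
python3 -m crank '[[0,0,0,0.016,-0.03,0,0.807],[0,0,0,0.032,-0.06,0,0.807],[0,0,0,0.05,-0.09,0,0.807],[0,0,0,0.066,-0.12,0,0.807],[0,0,0,0.07,-0.13,0,0.807]]' 
python3 -c "
from h import *
to(-220,42.5,70)"
```

```text
time: 2.65
tool_pos: [0.4506, -0.0989, 0.225]
eef_rot: [-3.14, -0.029, -0.003]
force: [-0.7, -0.0, 0.7]
gripper_width: 0.803
grasp_force: 0.0
turn [-0.07 -0.09  0.09] shift [ 0.0125 -0.0212  0.133 ] t 2.65 F [-0.7 -0.   0.7] w 0.803
```

```bash
python3 -m crank '[[0,0,0,0.005,-0.01,0.03,0.807],[0,0,0,0.01,-0.017,0.06,0.807],[0,0,0,0.01,-0.017,0.09,0.807],[0,0,0,0.01,-0.017,0.125,0.807],[0,0,0,0.01,-0.017,0.125,0.807]]' >/dev/null
python3 -c "
from h import *
s=cam('top');cv2.imwrite('pics/a.png',cv2.resize(s['pixels'][80:280,180:360],None,fx=3,fy=3,interpolation=2))
t=cam('side');cv2.imwrite('pics/b.png',cv2.resize(t['pixels'][110:290,120:360],None,fx=3,fy=3,interpolation=2))
to(-220,42.5,70)"
```

```text
turn [-0.06  0.18 -0.05] shift [ 0.0055 -0.0075  0.0073] t 3.1667 F [0.1 0.3 0.4] w 0.805
```

View pics/b.png

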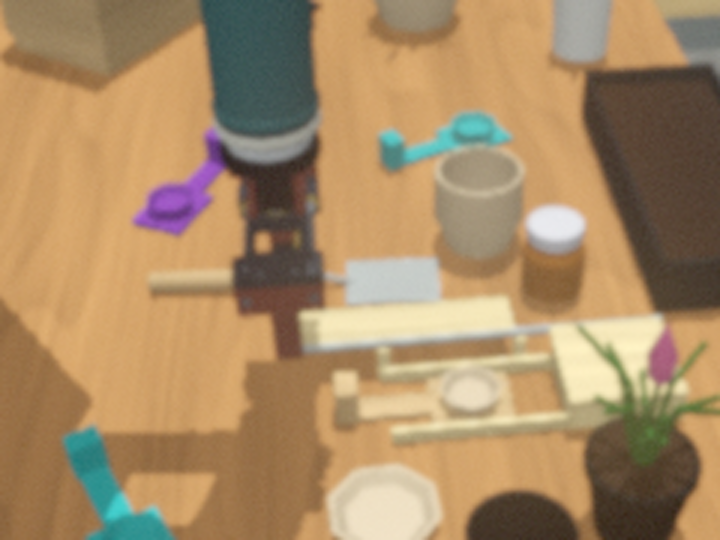

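View pics/a.png

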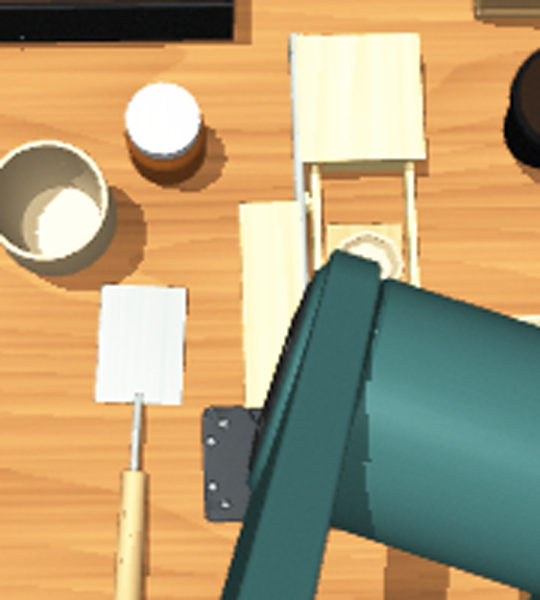

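```bash
python3 -m crank '[[0,0,0,0.003,-0.004,0,0.807],[0,0,0,0.006,-0.0075,0.005,0.807],[0,0,0,0.006,-0.0075,0.015,0.807],[0,0,0,0.006,-0.0075,0.025,0.807],[0,0,0,0.006,-0.0075,0.025,0.807]]' >/dev/null
python3 -c "
from h import *
to(-218,42.5,12)"
```

```text
turn [ 0.01 -0.07 -0.03] shift [-0.0003  0.0001  0.041 ] t 3.5833 F [-0.   0.1  0.5] w 0.808
```

```bash
python3 -m crank '[[0,0,0,0,0,0.006,0.807],[0,0,0,0,0,0.012,0.807],[0,0,0,0,0,0.018,0.807],[0,0,0,0,0,0.024,0.807],[0,0,0,0,0,0.024,0.807]]' |grep force:
python3 -m crank '[[0,0,0,0,0,0.004,0.807],[0,0,0,0,0,0.008,0.807],[0,0,0,0,0,0.012,0.807],[0,0,0,0,0,0.016,0.807],[0,0,0,0,0,0.016,0.807]]'
python3 -c "
from h import *
s=cam('top');cv2.imwrite('pics/c.png',cv2.resize(s['pixels'][80:280,180:360],None,fx=3,fy=3,interpolation=2))
t=cam('side');cv2.imwrite('pics/d.png',cv2.resize(t['pixels'][180:280,180:360],None,fx=4,fy=4,interpolation=2))
to(-218,42.5,12)"
```

```text
force: [0.2, -0.2, 5.2]
grasp_force: 2.5
time: 4.42
tool_pos: [0.4655, -0.0775, 0.0347]
eef_rot: [-3.141, -0.024, -0.002]
force: [1.1, 1.9, 5.1]
gripper_width: 0.808
grasp_force: 2.7
turn [-0.01 -0.09 -0.08] shift [-0.0005 -0.      0.001 ] t 4.5167 F [0.3 2.1 5.5] w 0.81
```

View pics/d.png

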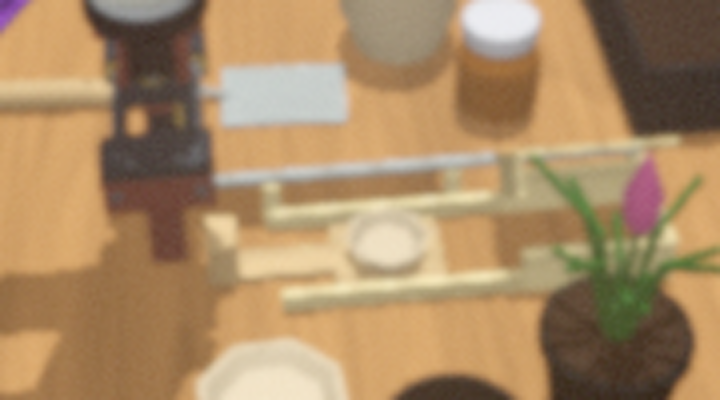

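```bash
for i in 1 2; do python3 -m crank '[[0,0,0,0.005,0,0.0002,0.807],[0,0,0,0.01,0,0.0004,0.807],[0,0,0,0.015,0,0.0006,0.807],[0,0,0,0.02,0,0.0008,0.807],[0,0,0,0.025,0,0.001,0.807]]' | grep force; done
python3 -c "
from h import *
to(-70,42.5,12)
s=cam('top');cv2.imwrite('pics/e.png',cv2.resize(s['pixels'][80:280,180:360],None,fx=3,fy=3,interpolation=2))
t=cam('side');cv2.imwrite('pics/f.png',cv2.resize(t['pixels'][180:280,180:360],None,fx=4,fy=4,interpolation=2))
"
```

```text
force: [-6.7, 3.0, 6.8]
grasp_force: 3.9
force: [-6.9, 2.7, 6.1]
grasp_force: 3.8
turn [-0.16  0.45 -0.04] shift [ 0.1024  0.0015 -0.0029] t 5.35 F [-6.9  2.7  6.1] w 0.807
```

View pics/f.png

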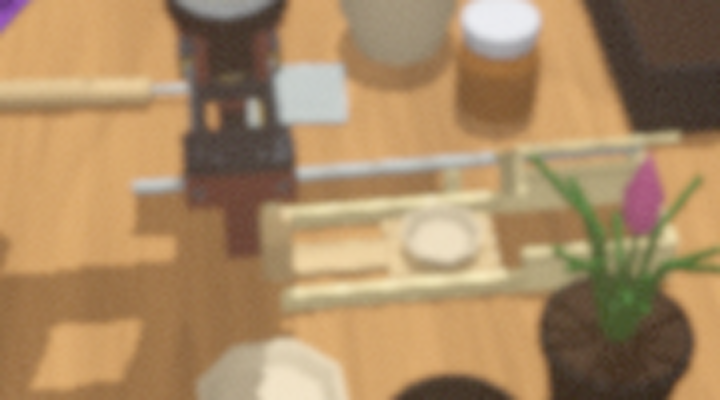

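```bash
python3 -m crank '[[0,0,0,0.005,0.0005,-0.0006,0.807],[0,0,0,0.01,0.001,-0.0012,0.807],[0,0,0,0.015,0.0015,-0.0018,0.807],[0,0,0,0.02,0.0015,-0.0024,0.807],[0,0,0,0.025,0.0015,-0.003,0.807]]' | grep force;  python3 -m crank '[[0,0,0,0.005,0,0,0.807],[0,0,0,0.01,0,0,0.807],[0,0,0,0.015,0,0,0.807],[0,0,0,0.02,0,0,0.807],[0,0,0,0.025,0,0,0.807]]' | grep force
python3 -c "
from h import *
to(-70,42.5,12)"
```

```text
force: [-6.0, 3.9, 3.6]
grasp_force: 3.1
force: [-7.3, 2.8, 6.5]
grasp_force: 4.0
turn [-0.16  0.46 -0.03] shift [0.0524 0.     0.0004] t 6.2833 F [-7.3  2.8  6.5] w 0.812
```

```bash
python3 -m crank '[[0,0,0,0.005,0,0,0.807],[0,0,0,0.01,0,0,0.807],[0,0,0,0.015,0,0,0.807],[0,0,0,0.02,0,0,0.807],[0,0,0,0.025,0,0,0.807]]' | grep force;  python3 -m crank '[[0,0,0,0.004,0,0,0.807],[0,0,0,0.008,0,0,0.807],[0,0,0,0.012,0,0,0.807],[0,0,0,0.015,0,0,0.807],[0,0,0,0.018,0,0,0.807]]' | grep force
python3 -c "
from h import *
to(-70,42.5,12)"
```

```text
force: [-5.9, 2.4, 6.5]
grasp_force: 4.0
force: [-6.8, 2.5, 6.3]
grasp_force: 4.0
turn [-0.15  0.43 -0.04] shift [ 0.0091 -0.0001  0.0008] t 7.1167 F [-6.8  2.5  6.3] w 0.805
```

Now small steps while watching for the back stop.

```bash
python3 -m crank '[[0,0,0,0.001,0,0,0.807],[0,0,0,0.002,0,0,0.807],[0,0,0,0.003,0,0,0.807],[0,0,0,0.004,0,0,0.807],[0,0,0,0.005,0,0,0.807]]' | grep force:;  python3 -m crank '[[0,0,0,0.001,0,0,0.807],[0,0,0,0.002,0,0,0.807],[0,0,0,0.003,0,0,0.807],[0,0,0,0.003,0,0,0.807],[0,0,0,0.003,0,0,0.807]]' | grep force:
python3 -c "
from h import *
to(-70,42.5,12)
t=cam('side');cv2.imwrite('pics/g.png',cv2.resize(t['pixels'][180:280,180:360],None,fx=4,fy=4,interpolation=2))"
```

```text
force: [-7.2, 2.7, 6.2]
grasp_force: 3.8
force: [-7.1, 3.5, 4.7]
grasp_force: 4.4
turn [-0.15  0.4  -0.05] shift [ 0.001  -0.0001  0.0008] t 7.95 F [-7.1  3.5  4.7] w 0.805
```

View pics/g.png

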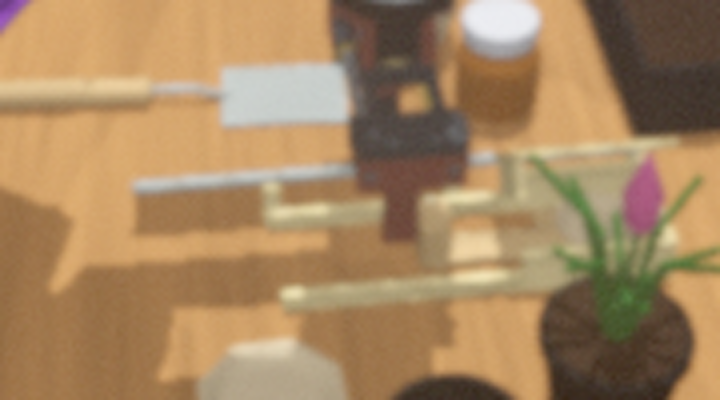

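```bash
for i in 1 2 3; do python3 -m crank '[[0,0,0,0.0005,0,0,0.807],[0,0,0,0.001,0,0,0.807],[0,0,0,0.0015,0,0,0.807],[0,0,0,0.0015,0,0,0.807],[0,0,0,0.0015,0,0,0.807]]' | grep force:;python3 -c "
from h import *
to(-70,42.5,12)"; done
```

```text
force: [-10.4, 2.9, 8.5]
grasp_force: 6.1
turn [-0.16  0.55 -0.06] shift [ 0.001  -0.0001  0.0008] t 8.4167 F [-10.4   2.9   8.5] w 0.806
force: [-13.2, 2.4, 12.6]
grasp_force: 7.7
turn [-0.17  0.7  -0.06] shift [ 0.0009 -0.      0.0008] t 8.8333 F [-13.2   2.4  12.6] w 0.809
force: [-17.3, 1.5, 16.7]
grasp_force: 9.4
turn [-0.18  0.85 -0.06] shift [ 0.0008 -0.      0.0008] t 9.25 F [-17.3   1.5  16.7] w 0.811
```

```bash
python3 -m crank '[[0,0,0,-0.003,0,0,0.807],[0,0,0,-0.006,0,0,0.807],[0,0,0,-0.01,0,0,0.807],[0,0,0,-0.016,0,0,0.807],[0,0,0,-0.016,0,0,0.807]]' | grep force:;python3 -c "
from h import *
to(-70,42.5,12)"
for i in 1 2; do python3 -m crank '[[0,0,0,0,0,-0.004,0.807],[0,0,0,0,0,-0.008,0.807],[0,0,0,0,0,-0.012,0.807],[0,0,0,0,0,-0.016,0.807],[0,0,0,0,0,-0.02,0.807]]' | grep force:; done
python3 -m crank '[[0,0,0,0,0,-0.02,0.807],[0,0,0,0,0,-0.04,0.807],[0,0,0,0,0,-0.06,0.807],[0,0,0,0,0,-0.08,0.807],[0,0,0,0,0,-0.1,0.807]]' 
python3 -m crank '[[0,0,0,-0.03,0,-0.01,0.807],[0,0,0,-0.06,0,-0.02,0.807],[0,0,0,-0.07,0,-0.03,0.807],[0,0,0,-0.07,0,-0.03,0.807],[0,0,0,-0.07,0,-0.03,0.807]]' 
python3 -c "
from h import *
t=cam('side');cv2.imwrite('pics/i.png',cv2.resize(t['pixels'][180:280,180:360],None,fx=4,fy=4,interpolation=2))"
```

```text
force: [2.7, 3.9, 4.5]
grasp_force: 2.9
turn [-0.06 -0.19 -0.1 ] shift [ 0.0077 -0.0009  0.0024] t 9.6667 F [2.7 3.9 4.5] w 0.808
force: [0.3, 1.9, 3.0]
grasp_force: 1.6
force: [-0.8, 0.2, 0.5]
grasp_force: 0.0
time: 10.92
tool_pos: [0.6038, -0.0769, 0.1767]
eef_rot: [3.141, 0.025, -0.001]
force: [-0.4, -0.3, 0.3]
gripper_width: 0.801
grasp_force: 0.0
time: 11.33
tool_pos: [0.535, -0.0781, 0.2066]
eef_rot: [3.141, 0.024, 0.004]
force: [-0.2, 0.4, 0.6]
gripper_width: 0.808
grasp_force: 0.0
```

View pics/i.png

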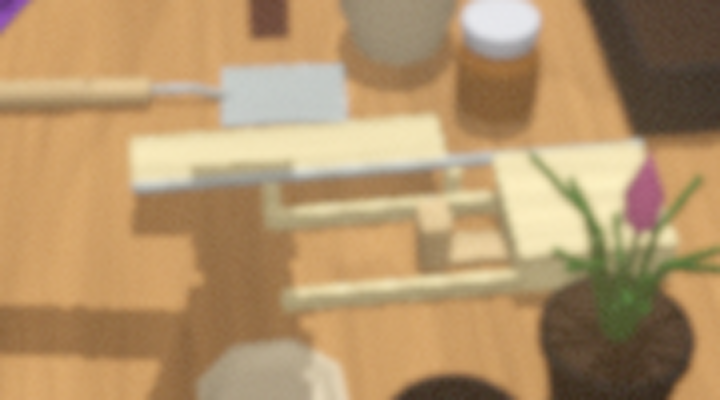

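The picture shows the flap closed level (lid at 570,200) and the block outside at (433,235). I'll check the block's position quickly, then hand in.

```bash
python3 -c "
from h import *
t=cam('side')
q=unp(t,np.array([(418+.5)/4-.5+180,(200+.5)/4-.5+180]),.036)
print((q-DP[:2])*1e3)
print(bot.job_done())"
```

```text
[-60.04153652  11.41672102]
the job is handed in; nothing more can be done
None
```

The peel is home: its block's rear face measured 60 mm outside the mouth, as specified. The flap is closed, the arm is clear of everything, and the job is handed in; no verdict was returned.

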